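# Set out a titration station in its row

### The job

Set out the titration station, in which three blue pads stand in a row between the green tip box and the stirrer: stand the conical flask centrally on the stirrer's round plate, the amber bottle in the middle of the pad next to the tip box, the white rinse bottle in the middle of the pad next to the stirrer, and the vial in the middle of the pad between those two bottles. Keep everything upright, let go of it all, and do not shift the tip box or the timer.

Things in the scene. Friction and masses are not known exactly. Their poses are not given: they have to be found in the camera images.
- amber_center (a point): small amber glass bottle, stoppered; 53 mm across and 141 mm tall, upright on the bench; 0.34 to 0.62 kg. The point is on its axis, half-way up (70.5 mm above its foot); z up. Body 53 mm across up to 94 mm above the foot, above that a neck and stopper which can be gripped as a cylinder 33 mm across up to the top
- rinse_center (a point): white plastic rinse bottle with closed white cap; 68 mm across and 154 mm tall, upright on the bench; 0.15 to 0.29 kg. The point is on its axis, half-way up (77 mm above its foot); z up. Body 68 mm across up to 112 mm above the foot, above that neck and cap which can be gripped as a cylinder 35 mm across up to the top
- vial_center (a point): vial with turquoise contents and white screw cap, a plain cylinder 27 mm across and 60 mm tall, upright on the bench; about 30 g. The point is on its axis, half-way up (30 mm above its foot); z up
- flask_center (a point): conical glass flask with dark grey contents; foot 68 mm across, 105 mm tall, upright on the bench; 90 g. The point is on its axis, half-way up (52.5 mm above its foot); z up. The neck can be gripped as a cylinder 30 mm across from 74 mm above the foot up to the top (27 mm across from 47 to 74 mm)
- pad_a_top (a point): one of three identical round blue pads fixed to the bench, 80 mm across, 4 mm thick; the point is the centre of its top face. The three stand in a straight row 120 mm apart; which name is where in the row changes
- pad_b_top (a point): one of three identical round blue pads fixed to the bench, 80 mm across, 4 mm thick; the point is the centre of its top face. The three stand in a straight row 120 mm apart; which name is where in the row changes
- pad_c_top (a point): one of three identical round blue pads fixed to the bench, 80 mm across, 4 mm thick; the point is the centre of its top face. The three stand in a straight row 120 mm apart; which name is where in the row changes
- stirrer_plate (a point): laboratory stirrer, fixed: white housing 118 x 100 mm with a black front panel towards the robot and a round steel plate 92 mm across on top. The point is the centre of the plate's flat top, 46 mm above the bench; z up. It stands at one end of the row of pads, 130 mm from the nearest pad's centre: left or right changes
- tip_box_center (a point): low pipette-tip box with a green perforated top, 71 x 115 x 52 mm, loose, at the other end of the row, 130 mm from the nearest pad's centre. The point is its centre, 26 mm above the bench. It stays where it is
- timer_center (a point): white lab timer with a small display, 24 x 64 x 52 mm, loose, standing on the bench behind the row (farther from the robot). The point is on its upright centre line, 26 mm above the bench. It stays where it is
Things that resemble listed ones, but are neither listed nor needed, are in the scene too. What is shaped like the part that bears rinse_center but purple is not meant.

How it is judged:
At the end, for the whole second after the job is handed in: Flask on the stirrer plate, amber bottle on the pad next to the tip box, rinse bottle on the pad next to the stirrer, vial on the middle pad: each upright, still, resting within 12 mm of the centre of its pad or plate; tip box and timer within 20 mm of where they stood ((horizontal distance between amber_center and pad_a_top below 0.012 m or horizontal distance between amber_center and pad_b_top below 0.012 m or horizontal distance between amber_center and pad_c_top below 0.012 m) and height (world z) of amber_center between 0.0705 and 0.0795 m and (horizontal distance between rinse_center and pad_a_top below 0.012 m or horizontal distance between rinse_center and pad_b_top below 0.012 m or horizontal distance between rinse_center and pad_c_top below 0.012 m) and height (world z) of rinse_center between 0.077 and 0.086 m and (horizontal distance between vial_center and pad_a_top below 0.012 m or horizontal distance between vial_center and pad_b_top below 0.012 m or horizontal distance between vial_center and pad_c_top below 0.012 m) and height (world z) of vial_center between 0.03 and 0.039 m and horizontal distance between amber_center and tip_box_center below 0.17 m and horizontal distance between rinse_center and stirrer_plate below 0.17 m and horizontal distance between vial_center and tip_box_center above 0.2 m and horizontal distance between vial_center and stirrer_plate above 0.2 m and horizontal distance between flask_center and stirrer_plate below 0.012 m and z of flask_center in the frame of stirrer_plate between 0.0485 and 0.0575 m and angle between each of amber_center, rinse_center, vial_center, flask_center's own z axis and vertical below 0.08 rad and linear speed of each of amber, rinse, vial, flask below 0.01 m/s and distance of each of tip_box_center, timer_center from where it was at the start of the episode below 0.02 m); the robot touches nothing.
It fails at once if the tip box is shifted by more than 20 mm (distance of tip_box_center from where it was at the start of the episode above 0.02 m).
It fails at once if the timer is shifted by more than 20 mm (distance of timer_center from where it was at the start of the episode above 0.02 m).
It fails at once if a bottle, the flask or the vial is tipped over (angle between any of amber_center, rinse_center, vial_center, flask_center's own z axis and vertical above 0.7 rad).
It also fails if it takes over 106 s, if anything falls off the work surface, if the arm or the gripper's body presses on something with over 40 N, if the wrist force passes 120 N, or if a joint passes its speed limit or range.

### The arm

A 7-joint arm with a two-finger parallel gripper is mounted at the origin on a cart in front of the work surface, level with it; the furniture and walls round the work are solid. World frame = base frame: x ahead of the robot, y to its left, z up, the work surface at z = 0. Lengths are in m, angles in rad, forces in N, time in s.
With the tool pointing down it reaches from about 0.35 to 0.9 m from the base axis. Payload 19.9 kg.
Tool frame: the origin (TCP) lies on the centre line of the jaws, within the pads' length; the fingertips stand 19 mm ahead of it and the grasp point (between the pads) is the TCP; z points along the fingers, y is the line along which they close (so a half turn about z gives the same grasp; the last joint's range is limited). The gripper opens to 94 mm and grips with 3 to 60 N. Pads are 16 mm wide; open, the fingers measure 119 mm over their backs; the gripper's body (75 mm by 177 mm) begins 78 mm behind the grasp point.
Start: joints at [-0.042, 0.417, -0.01, 1.614, 0.005, 1.111, -0.053], TCP at [0.625, 0, 0.224] pointing down, gripper open.
Joint ranges: [-2.81, 2.81], [-0.39, 2.02], [-1.27, 1.25], [0.06, 2.57], [-1.19, 4.33], [0.19, 2], [-2.82, 2.82]. Speed limits (rad/s): [1.89, 1.89, 2.39, 2.39, 3.01, 3.01, 3.01].

### API

Orientations are given as [roll, pitch, yaw] about the fixed x, y, z axes, in that order (R = Rz(yaw) Ry(pitch) Rx(roll)).
In Python, from bench import bot gives the robot as it stands.
- The arm moves only by the tool play_rows, never from a script. Its argument "series" is text: rows parted by semicolons, each of 7 numbers parted by spaces: the shift along the tool's x, y, z in mm, then the turn, a rotation vector about the tool's x, y, z in rad, then the finger opening in mm, from 0 to 94. A call has 1 to 5 rows; each row is the pose to reach, as a shift and turn from the pose commanded when the call began, along the tool's axes at that moment; what a row does not reach only later rows make up. A row lasts 1/12 s, in which the tool goes at most 41.7 mm and 7.16 degrees, less where a joint would pass 70% of its speed; a pose out of reach is approached as far as the arm can. A call with a gripper value outside its range is refused whole. The fingers move at their own pace and stop on an object; "squeeze" is the grip in N (left out, the last holds). Time passes only in rows, so rows that repeat a pose let the fingers close. It gives the time, the measured TCP pose, the force, the opening and the grip force at its end, in the units of the state.
- bot.sense(): the state, without advancing time (a new reading comes with each control period).
- bot.get_image(name): name is "scene" or "side" or "wrist"; returns a dict with "frame" (400x640x3 uint8, blue, green, red), "camera_matrix" (3x3 intrinsics, pixels), "xyz" and "attitude" of the camera in the world. Camera axes: x right, y down, z forward; pixel columns grow to the right and rows downward; lengths in m; the calibration is good to about 2 mm. A picture is of the moment at which its call begins. There is no depth.
- bot.job_done(): hands the job in; it is judged then, once.
The state is a dict: "clock": time; "q": joint angles; "qd": joint speeds; "joint_torque": joint torques, N m; "ee_pos": TCP position; "orientation": TCP orientation; "wrist_force": force on the tool from outside, world axes, zero at the start; "ft_torque": the same for the moment, N m; "finger_gap": finger opening in m; "gripper_force": force on a finger pad.
Only numpy, scipy, OpenCV 4.12 (cv2) and the standard library are available. Lean on these libraries where they do the work, as an engineer would, in place of code of your own. Each camera call takes 0.05 s, during which the arm holds its last target. There are 200 camera calls.

## Working session

There is one attempt and no reset: what is moved stays moved. The work goes in short steps, Python scripts to look and compute and a tool call to move; the robot and the scene stay as the last step left them, time stands still between calls to the robot, and variables do not carry over. Pictures are saved under pics/ and viewed, at most 14 in all, crops included, and the job is handed in when it is done.

Besides the shell and the picture viewer there is one more tool, called after "Request:" as name(argument=value, ...) on one line, values as JSON. play_rows: Moves the arm, as the interface text tells. Its arguments: {"type":"object","properties":{"series":{"type":"string"},"squeeze":{"type":"number"}},"required":["series"]}

```bash
mkdir -p pics; python3 - <<'E'
from bench import bot
import cv2,json
import numpy as np
for n in("scene","side"):
    d=bot.get_image(n);cv2.imwrite(f"pics/{n}0.png",d["frame"]);print(n,d["camera_matrix"],d["xyz"],d["attitude"])
s=bot.sense();print(s)
E
```

```text
scene [[516.08670202   0.         327.62266583]
 [  0.         516.08670202 199.16976121]
 [  0.           0.           1.        ]] [ 0.11818211 -0.7529471   0.70814762] [-2.19869235 -0.01782216 -0.49274106]
side [[479.57519903   0.         320.31023642]
 [  0.         479.57519903 198.49069327]
 [  0.           0.           1.        ]] [ 0.10481388 -1.00209209  0.59664074] [-2.0146183   0.02594126 -0.40851843]
{'clock': 0.1, 'q': array([-0.04147397,  0.41791004, -0.01030792,  1.6141298 ,  0.00468958,
        1.11069457, -0.05299399]), 'qd': array([ 0.00065407, -0.00121472, -0.00031711, -0.00166268, -0.00142118,
       -0.00042343, -0.00136721]), 'joint_torque': array([ 7.74739638e-04, -8.52578259e+01,  6.39427956e-01, -4.26696110e+01,
       -4.89651540e-02,  1.64374465e-02, -7.34272044e-05]), 'ee_pos': array([ 6.24671767e-01, -2.04037210e-05,  2.23883800e-01]), 'orientation': array([-3.14047738e+00,  7.53277294e-05,  1.57078427e+00]), 'wrist_force': array([-0.18374445,  0.23673151, -0.48350001]), 'ft_torque': array([-0.01770628,  0.04377578,  0.00594429]), 'gripper_force': 0.0, 'finger_gap': 0.09420349230233696}
```

View pics/scene0.png

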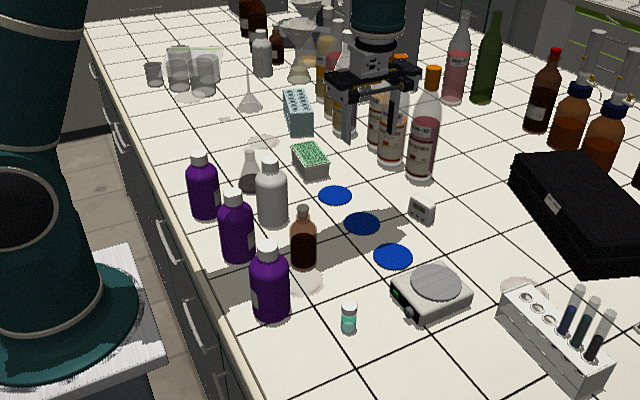

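View pics/side0.png

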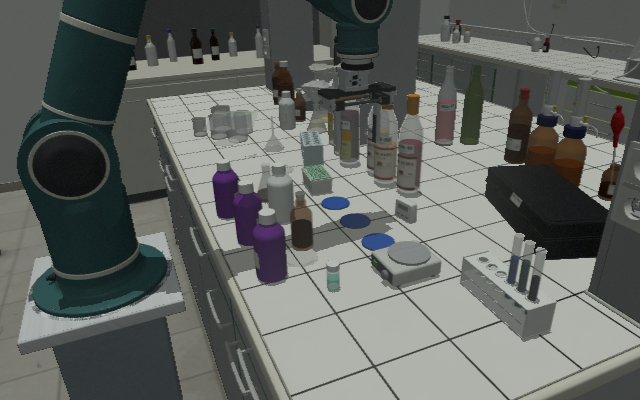

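The scene view shows the pads at (335,195), (362,223) and (393,256), the plate at (436,280), the tip box at (310,158) and the timer at (422,208). The amber bottle is at (303,240), rinse at (271,195), the vial at (349,318), and the flask is half hidden at (250,170). Three purple decoys stand at the left. The side view agrees.

```bash
cat > h.py <<'E'
import cv2, numpy as np
from scipy.spatial.transform import Rotation as R
def cam(d): return np.array(d["camera_matrix"]),np.array(d["xyz"]),R.from_euler('xyz',d["attitude"]).as_matrix()
def ray(d,u,v,z):
    K,p,M=cam(d); r=M@np.linalg.solve(K,[u,v,1.]); return p+r*(z-p[2])/r[2]
def proj(d,X):
    K,p,M=cam(d); c=K@(M.T@(np.array(X)-p)); return c[:2]/c[2]
def blobs(d,lo,hi,amin=100):
    m=cv2.inRange(cv2.cvtColor(d["frame"],cv2.COLOR_BGR2HSV),lo,hi)
    n,l,s,c=cv2.connectedComponentsWithStats(m)
    return [(c[i].round(1),s[i]) for i in range(1,n) if s[i][4]>=amin]
E
python3 - <<'E'
from h import *
from bench import bot
for n in("scene","side"):
    d=bot.get_image(n)
    print(n,"pads")
    for c,s in blobs(d,(105,150,60),(125,255,255)): print(c,s,ray(d,*c,.004).round(4))
    print("green")
    for c,s in blobs(d,(45,80,50),(80,255,255),80): print(c,s,ray(d,*c,.052).round(4))
    print("turq")
    for c,s in blobs(d,(80,90,50),(95,255,255),30): print(c,s,ray(d,*c,.02).round(4))
    f=d["frame"]
    if n=="scene": cv2.imwrite("pics/z1.png",cv2.resize(f[130:350,180:480],None,fx=2.6,fy=2.6,interpolation=cv2.INTER_CUBIC))
    else: cv2.imwrite("pics/z2.png",cv2.resize(f[130:300,200:450],None,fx=3.2,fy=3.2,interpolation=cv2.INTER_CUBIC))
E
```

```text
scene pads
[334.6 195. ] [318 186  34  19 509] [0.6107 0.1032 0.004 ]
[361.4 223.1] [344 212  36  23 621] [ 0.612 -0.016  0.004]
[392.6 256. ] [374 243  39  27 805] [ 0.613 -0.136  0.004]
green
[311.7 149.8] [294 141  35  20 129] [0.6197 0.2403 0.052 ]
turq
[  9.  154.1] [  0 151  25   7  68] [-0.0496  0.6109  0.02  ]
[113.5 277.1] [ 96 264  38  24 504] [0.1052 0.039  0.02  ]
[348.4 319.8] [342 315  14  10  92] [ 0.4424 -0.2505  0.02  ]
[ 52.1 366.4] [   0  342  115   42 1513] [-0.0133 -0.1196  0.02  ]
side pads
[334.9 202.4] [322 197  27  12 260] [0.6128 0.1062 0.004 ]
[377.1 241.1] [362 234  32  16 356] [ 0.6137 -0.1325  0.004 ]
green
turq
[69.9  6.7] [ 62   0  18  17 186] [-0.4614 11.6     0.02  ]
[55.4 60.8] [ 44  21  25  86 695] [-0.2769  3.3049  0.02  ]
[ 43.2 122.9] [ 20 107  69  41 374] [-0.2159  1.3797  0.02  ]
[149.8 251.4] [140 245  24  12 198] [0.1061 0.0321 0.02  ]
[ 70.8 298. ] [  33  268  112   47 1448] [-0.0564 -0.0842  0.02  ]
[ 99.3 294.8] [ 88 292  24   6  37] [-0.0039 -0.0976  0.02  ]
```

View pics/z1.png

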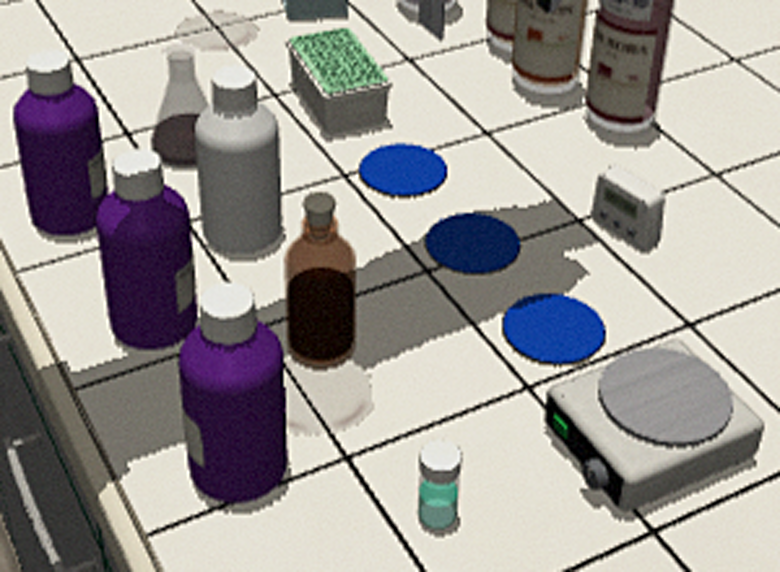

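View pics/z2.png

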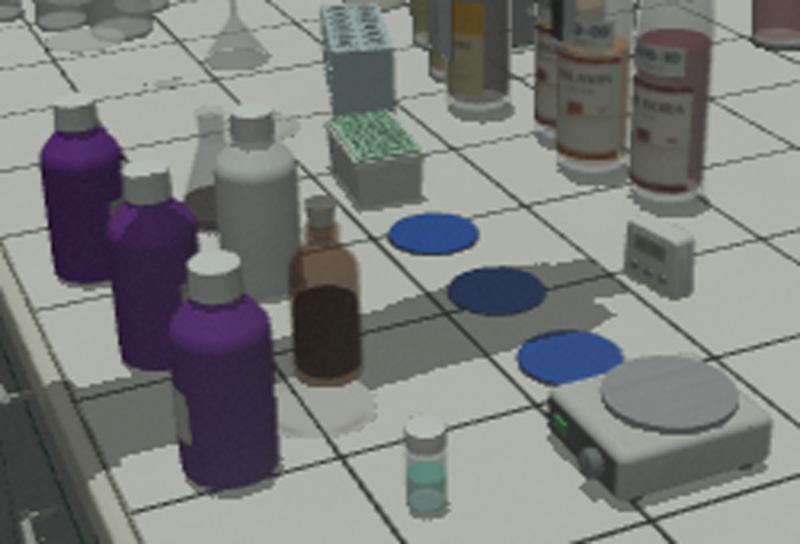

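The amber stopper is at (320,199), rinse cap at (235,75), vial cap at (441,451), flask mouth at (180,53) and plate at (665,396) in the first crop. The second crop shows the same tops from the side camera. I'll triangulate with known heights.

```bash
python3 - <<'E'
from h import *
from bench import bot
P={"amber":((320,200),(320,205),.141),"rinse":((235,76),(251,113),.154),"vial":((441,452),(427,429),.06),"flask":((180,55),(210,112),.105),"plate":((665,396),(670,394),.046)}
a=bot.get_image("scene");b=bot.get_image("side")
for k,(p,q,z) in P.items():
    print(k,ray(a,p[0]/2.6+180,p[1]/2.6+130,z).round(4),ray(b,q[0]/3.2+200,q[1]/3.2+130,z).round(4))
for k,q in {"purple near":(230,305),"purple mid":(138,167),"purple far":(49,67)}.items(): print(k,ray(a,q[0]/2.6+180,q[1]/2.6+130,.154).round(4))
d=bot.get_image("wrist");K,p,M=cam(d);print(p,M.round(2),K); cv2.imwrite("pics/w0.png",d["frame"])
E
```

```text
amber [ 0.4452 -0.0703  0.141 ] [ 0.4429 -0.0757  0.141 ]
rinse [0.4494 0.0899 0.154 ] [0.4469 0.0841 0.154 ]
vial [ 0.4426 -0.2509  0.06  ] [ 0.4417 -0.2557  0.06  ]
flask [0.4497 0.218  0.105 ] [0.4531 0.2233 0.105 ]
plate [ 0.6133 -0.2666  0.046 ] [ 0.6146 -0.2682  0.046 ]
purple near [ 0.3402 -0.1584  0.154 ]
purple mid [0.3399 0.0074 0.154 ]
purple far [0.324  0.1677 0.154 ]
[0.62442543 0.07977982 0.3836285 ] [[ 1.    0.   -0.  ]
 [ 0.   -0.96 -0.27]
 [-0.    0.27 -0.96]] [[352.35516272   0.         313.8913676 ]
 [  0.         352.35516272 199.36770974]
 [  0.           0.           1.        ]]
```

View pics/w0.png

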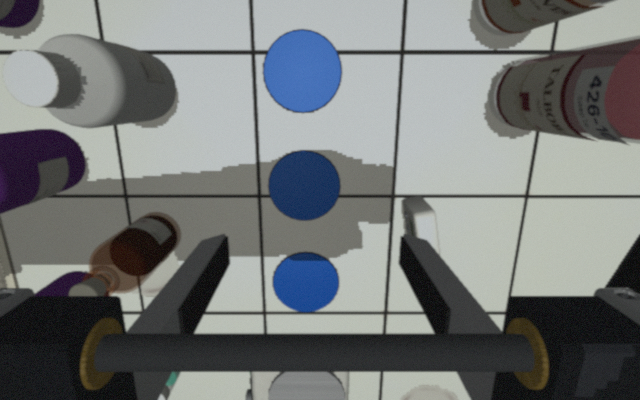

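The wrist view shows the pads at (303,71), (304,185) and (306,281), with the rinse cap at (30,78) and amber at (140,250). I'll head to the flask first.

Request:
play_rows(series="30 -24 0 0 0 0 60; 60 -48 0 0 0 0 60; 90 -71 0 0 0 0 60; 120 -95 0 0 0 0 60; 150 -119 0 0 0 0 60", squeeze=15)

```text
clock: 0.77
ee_pos: [0.5046, 0.1511, 0.2245]
orientation: [3.141, 0.0, 1.571]
wrist_force: [1.1, 0.9, 0.6]
finger_gap: 0.0641
gripper_force: 0.0
```

Request:
play_rows(series="30 -24 0 0 0 0 60; 60 -48 0 0 0 0 60; 70 -55 0 0 0 0 60; 70 -55 0 0 0 0 60; 70 -55 0 0 0 0 60")

```text
clock: 1.18
ee_pos: [0.451, 0.2201, 0.2246]
orientation: [3.141, 0.0, 1.572]
wrist_force: [1.0, -1.1, -0.3]
finger_gap: 0.0604
gripper_force: 0.0
```

```bash
python3 - <<'E'
from h import *
from bench import bot
d=bot.get_image("wrist");cv2.imwrite("pics/w1.png",d["frame"]);s=bot.sense();print(s["clock"],s["ee_pos"],s["orientation"])
for g in [(.451,.22,.105),(.448,.087,.154),(.6115,.105,.004)]: print(g,proj(d,g))
E
```

```text
1.2333 [0.45151893 0.21931419 0.22451144] [3.14133965e+00 2.49534440e-04 1.57023738e+00]
(0.451, 0.22, 0.105) [314.44621522 200.07364947]
(0.448, 0.087, 0.154) [310.32257381 378.28763025]
(0.6115, 0.105, 0.004) [449.03583769 269.94548383]
```

View pics/w1.png

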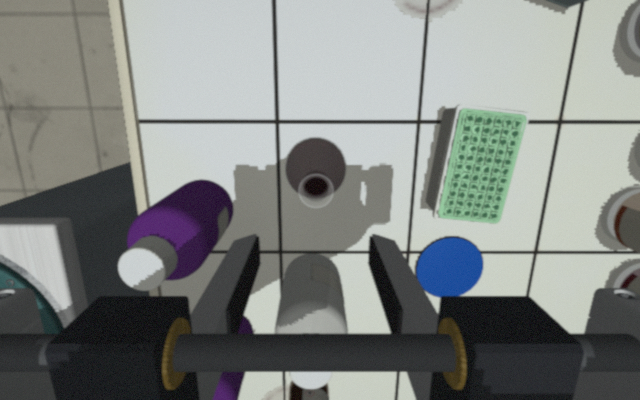

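The flask mouth is at (317,190) and its foot disc at (316,168). The pad by the tip box is at (449,267) and the rinse body is below the bar.

```bash
python3 - <<'E'
from h import *
from bench import bot
d=bot.get_image("wrist")
print(ray(d,316.5,189.5,.105),ray(d,316,169,.01),ray(d,316,169,.025))
for c,s in blobs(d,(105,150,60),(125,255,255),800): print(c,ray(d,*c,.004))
E
```

```text
[0.45318029 0.22817393 0.105     ] [0.45332892 0.22676798 0.01      ] [0.45323513 0.22967157 0.025     ]
[448.7 266.1] [0.61084247 0.10894553 0.004     ]
```

Request:
play_rows(series="8 2 30 0 0 0 60; 8 2 65 0 0 0 60; 8 2 100 0 0 0 60; 8 2 130 0 0 0 60; 8 2 134 0 0 0 60")

```text
clock: 1.7
ee_pos: [0.4515, 0.2256, 0.086]
orientation: [-3.136, 0.003, 1.569]
wrist_force: [-0.2, -1.0, -1.2]
finger_gap: 0.0602
gripper_force: 0.0
```

Request:
play_rows(series="0 0 0 0 0 0 20; 0 0 0 0 0 0 20; 0 0 0 0 0 0 20; 0 0 0 0 0 0 20; 0 0 0 0 0 0 20")

```text
clock: 2.12
ee_pos: [0.4536, 0.2282, 0.0917]
orientation: [3.14, -0.001, 1.571]
wrist_force: [-0.3, 0.4, -0.2]
finger_gap: 0.0298
gripper_force: 2.9
```

Request:
play_rows(series="0 0 0 0 0 0 20; 0 0 -20 0 0 0 20; 0 0 -55 0 0 0 20; 0 0 -90 0 0 0 20; 0 0 -125 0 0 0 20")

```text
clock: 2.53
ee_pos: [0.4526, 0.2278, 0.2173]
orientation: [-3.141, 0.0, 1.571]
wrist_force: [0.6, 0.5, -0.6]
finger_gap: 0.0299
gripper_force: 15.0
```

Request:
play_rows(series="-20 8 -30 0 0 0 20; -50 18 -50 0 0 0 20; -80 28 -50 0 0 0 20; -110 38 -50 0 0 0 20; -140 48 -50 0 0 0 20")

```text
clock: 2.95
ee_pos: [0.5012, 0.0865, 0.2663]
orientation: [3.14, -0.0, 1.571]
wrist_force: [-0.2, -0.1, -0.6]
finger_gap: 0.03
gripper_force: 15.0
```

Request:
play_rows(series="-30 10 0 0 0 0 20; -60 20 0 0 0 0 20; -90 30 0 0 0 0 20; -120 40 0 0 0 0 20; -150 50 0 0 0 0 20")

```text
clock: 3.37
ee_pos: [0.5512, -0.0635, 0.2659]
orientation: [3.141, 0.0, 1.571]
wrist_force: [0.5, 0.7, -0.7]
finger_gap: 0.0297
gripper_force: 15.0
```

Request:
play_rows(series="-30 10 0 0 0 0 20; -60 20 0 0 0 0 20; -90 30 0 0 0 0 20; -110 37 0 0 0 0 20; -110 37 0 0 0 0 20")

```text
clock: 3.78
ee_pos: [0.588, -0.1768, 0.2654]
orientation: [-3.141, 0.002, 1.566]
wrist_force: [0.0, 0.6, -0.6]
finger_gap: 0.0296
gripper_force: 15.0
```

```bash
python3 - <<'E'
from h import *
from bench import bot
d=bot.get_image("wrist");cv2.imwrite("pics/w2.png",d["frame"]);s=bot.sense();print(s["clock"],s["ee_pos"],s["orientation"],s["finger_gap"],s["gripper_force"])
for g in [(.614,-.267,.046),(.442,-.252,.06)]: print(g,proj(d,g))
for c,s in blobs(d,(105,150,60),(125,255,255),800): print(c,s,ray(d,*c,.004))
E
```

```text
3.8333 [ 0.58784159 -0.17427155  0.26529348] [-3.14114726e+00  6.23168019e-04  1.56764832e+00] 0.029753740042922024 14.999801963567734
(0.614, -0.267, 0.046) [336.9569686  250.31971916]
(0.442, -0.252, 0.06) [183.87541598 243.64330781]
[336.6  24.8] [ 302    0   71   57 3422] [ 0.61272993 -0.01979134  0.004     ]
[336.2 129.2] [ 304   96   65   67 3397] [ 0.61381296 -0.1315089   0.004     ]
```

View pics/w2.png

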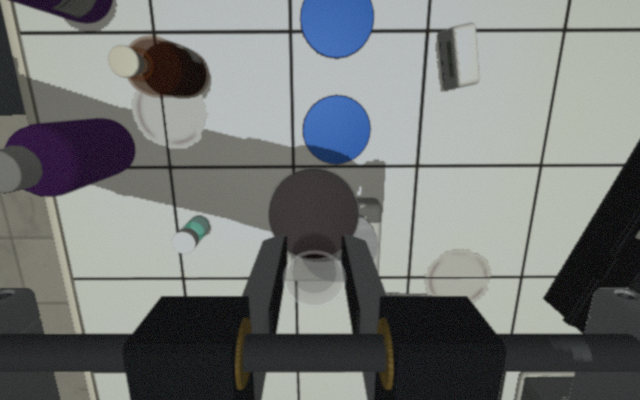

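The held flask blocks the view of the plate. The vial is at (190,235), amber at (125,60), and the pads at (336,25) and (336,129). I'll place the flask from the row geometry.

Request:
play_rows(series="-30 9 0 0 0 0 20; -60 18 0 0 0 0 20; -90 26 0 0 0 0 20; -90 26 30 0 0 0 20; -90 26 60 0 0 0 20")

```text
clock: 4.25
ee_pos: [0.6146, -0.2632, 0.206]
orientation: [3.139, 0.001, 1.569]
wrist_force: [0.3, 0.9, -0.7]
finger_gap: 0.0298
gripper_force: 15.0
```

Request:
play_rows(series="0 0 20 0 0 0 20; 0 0 40 0 0 0 20; 0 0 55 0 0 0 20; 0 0 63 0 0 0 20; 0 0 66 0 0 0 20")

```text
clock: 4.67
ee_pos: [0.6137, -0.2608, 0.1385]
orientation: [-3.14, -0.001, 1.572]
wrist_force: [0.3, 0.4, -1.2]
finger_gap: 0.0297
gripper_force: 15.0
```

Request:
play_rows(series="0 0 0 0 0 0 20; 0 0 1 0 0 0 20; 0 0 2 0 0 0 20; 0 0 2 0 0 0 20; 0 0 2 0 0 0 20")

```text
clock: 5.08
ee_pos: [0.6142, -0.2621, 0.138]
orientation: [3.141, 0.0, 1.571]
wrist_force: [-0.8, 0.6, -0.9]
finger_gap: 0.03
gripper_force: 15.0
```

Request:
play_rows(series="0 0 1 0 0 0 20; 0 0 1 0 0 0 20; 0 0 2 0 0 0 20; 0 0 2 0 0 0 20; 0 0 2 0 0 0 20")

```text
clock: 5.5
ee_pos: [0.6141, -0.2624, 0.1369]
orientation: [3.141, 0.001, 1.57]
wrist_force: [-5.9, 1.2, 15.2]
finger_gap: 0.03
gripper_force: 15.0
```

Request:
play_rows(series="0 0 -1 0 0 0 20; 0 0 -1 0 0 0 50; 0 0 -1 0 0 0 50; 0 0 -1 0 0 0 50; 0 0 -1 0 0 0 50")

```text
clock: 5.92
ee_pos: [0.614, -0.2619, 0.1363]
orientation: [-3.141, -0.0, 1.571]
wrist_force: [-0.3, -0.8, -0.1]
finger_gap: 0.0496
gripper_force: 0.0
```

Request:
play_rows(series="0 0 -20 0 0 0 60; 0 0 -50 0 0 0 60; 0 0 -85 0 0 0 60; 0 0 -120 0 0 0 60; 0 0 -120 0 0 0 60")

```text
clock: 6.33
ee_pos: [0.6161, -0.2631, 0.2637]
orientation: [3.133, 0.003, 1.571]
wrist_force: [-0.0, -0.7, -0.3]
finger_gap: 0.0599
gripper_force: 0.0
```

Request:
play_rows(series="10 -35 0 0 0 0 60; 15 -75 0 0 0 0 60; 15 -115 0 0 0 0 60; 15 -155 0 0 0 0 60; 15 -172 0 0 0 0 60")

```text
clock: 6.75
ee_pos: [0.4379, -0.2473, 0.2564]
orientation: [-3.141, -0.0, 1.569]
wrist_force: [0.3, 0.3, 1.0]
finger_gap: 0.0601
gripper_force: 0.0
```

```bash
python3 - <<'E'
from h import *
from bench import bot
d=bot.get_image("wrist");d2=bot.get_image("scene");s=bot.sense();print(s["clock"],s["ee_pos"],s["orientation"],s["finger_gap"],s["gripper_force"])
o=np.hstack([cv2.resize(d["frame"],(480,300)),cv2.resize(d2["frame"][190:390,300:500],(300,300))]);cv2.imwrite("pics/w3.png",o)
for g in [(.614,-.262,.046),(.442,-.252,.06)]: print(g,proj(d,g),proj(d2,g))
g=(.614,-.262,.151);print(proj(d,g),proj(d2,g))
E
```

```text
6.85 [ 0.43952314 -0.24750466  0.25696044] [3.14087999e+00 1.85726786e-04 1.56845488e+00] 0.05970785042873497 0.0
(0.614, -0.262, 0.046) [477.20319985 189.83067354] [434.48933643 280.57842008]
(0.442, -0.252, 0.06) [318.46292309 183.93817472] [349.62786916 304.43139959]
[535.95151587 222.46150953] [443.18248669 235.91169824]
```

View pics/w3.png

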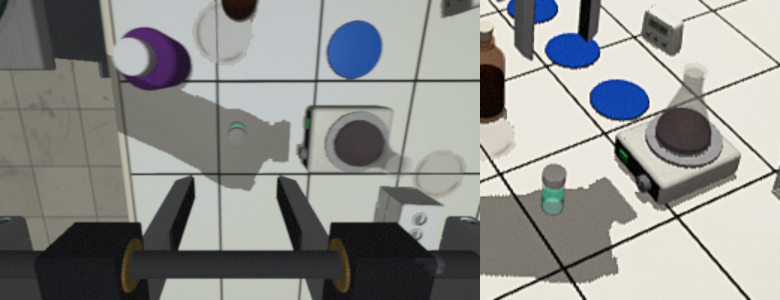

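The flask stands roughly centred on the plate (wrist view, (358,142) in the composite). The vial is at (236,133). Next I'll measure both more closely.

```bash
python3 - <<'E'
from h import *
from bench import bot
d=bot.get_image("wrist");f=d["frame"]
o=np.hstack([cv2.resize(f[130:250,400:550],None,fx=3.2,fy=3.2,interpolation=cv2.INTER_CUBIC),cv2.resize(f[150:210,280:350],None,fx=4,fy=6.4)[:384]])
cv2.imwrite("pics/w4.png",o)
for c,s in blobs(d,(105,150,60),(125,255,255),800): print(c,s,ray(d,*c,.004))
for p in [(400,130),(550,250)]: print(ray(d,*p,.046))
E
```

```text
[472.1  65.3] [ 437   28   71   76 4172] [ 0.61307032 -0.1321664   0.004     ]
[ 0.528355   -0.19853004  0.046     ]
[ 0.70819484 -0.33341216  0.046     ]
```

View pics/w4.png

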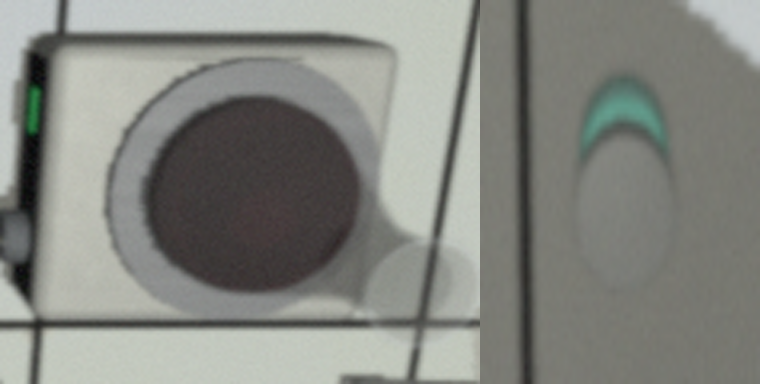

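The flask sits within about 2–3 mm of the plate centre. The vial cap is at about (316,182), so the vial is at about (0.440, -0.251). Now I'll grasp the vial.

Request:
play_rows(series="-4 -1 35 0 0 0 60; -4 -1 75 0 0 0 60; -4 -1 115 0 0 0 60; -4 -1 155 0 0 0 60; -4 -1 180 0 0 0 60")

```text
clock: 7.32
ee_pos: [0.4406, -0.2501, 0.0727]
orientation: [-3.139, -0.001, 1.572]
wrist_force: [0.0, -0.4, -0.3]
finger_gap: 0.0602
gripper_force: 0.0
```

Request:
play_rows(series="0 0 20 0 0 0 60; 0 0 33 0 0 0 60; 0 0 33 0 0 0 60; 0 0 33 0 0 0 20; 0 0 33 0 0 0 20")

```text
clock: 7.73
ee_pos: [0.4418, -0.2512, 0.044]
orientation: [3.141, 0.0, 1.571]
wrist_force: [0.5, 0.2, 0.7]
finger_gap: 0.0501
gripper_force: 0.0
```

Request:
play_rows(series="0 0 0 0 0 0 20; 0 0 0 0 0 0 20; 0 0 0 0 0 0 20; 0 0 0 0 0 0 20; 0 0 0 0 0 0 20")

```text
clock: 8.15
ee_pos: [0.4413, -0.2511, 0.044]
orientation: [3.141, 0.0, 1.571]
wrist_force: [-1.2, 0.9, 7.4]
finger_gap: 0.0268
gripper_force: 15.0
```

Request:
play_rows(series="0 0 -25 0 0 0 20; 0 0 -60 0 0 0 20; 24 17 -70 0 0 0 20; 54 38 -70 0 0 0 20; 84 60 -70 0 0 0 20")

```text
clock: 8.57
ee_pos: [0.5018, -0.1665, 0.1148]
orientation: [3.139, 0.001, 1.569]
wrist_force: [0.6, -0.5, -0.6]
finger_gap: 0.0272
gripper_force: 15.0
```

Request:
play_rows(series="30 21 0 0 0 0 20; 60 43 0 0 0 0 20; 90 64 0 0 0 0 20; 120 86 0 0 0 0 20; 155 111 0 0 0 0 20")

```text
clock: 8.98
ee_pos: [0.6117, -0.0122, 0.1136]
orientation: [-3.141, 0.0, 1.57]
wrist_force: [0.5, -0.9, -0.4]
finger_gap: 0.0267
gripper_force: 15.0
```

Request:
play_rows(series="0 0 20 0 0 0 20; 0 0 50 0 0 0 20; 0 0 62 0 0 0 20; 0 0 65 0 0 0 20; 0 0 65 0 0 0 20")

```text
clock: 9.4
ee_pos: [0.6106, -0.0134, 0.048]
orientation: [-3.14, 0.0, 1.57]
wrist_force: [0.2, 0.3, 0.7]
finger_gap: 0.0266
gripper_force: 15.0
```

Request:
play_rows(series="0 0 1 0 0 0 20; 0 0 1 0 0 0 20; 0 0 2 0 0 0 20; 0 0 2 0 0 0 20; 0 0 2 0 0 0 20")

```text
clock: 9.82
ee_pos: [0.6113, -0.0133, 0.0468]
orientation: [3.141, 0.0, 1.571]
wrist_force: [-0.8, -0.6, 0.6]
finger_gap: 0.0266
gripper_force: 15.0
```

Request:
play_rows(series="0 0 1 0 0 0 20; 0 0 1 0 0 0 20; 0 0 2 0 0 0 20; 0 0 2 0 0 0 20; 0 0 2 0 0 0 20")

```text
clock: 10.23
ee_pos: [0.6115, -0.0132, 0.0455]
orientation: [3.141, 0.0, 1.571]
wrist_force: [-5.1, 0.2, 16.3]
finger_gap: 0.0269
gripper_force: 15.0
```

Contact made. Release, lift, and go on to above the amber bottle.

Request:
play_rows(series="0 0 -1 0 0 0 20; 0 0 -1 0 0 0 50; 0 0 -1 0 0 0 50; 0 0 -1 0 0 0 50; 0 0 -1 0 0 0 60")

```text
clock: 10.65
ee_pos: [0.6111, -0.0131, 0.0453]
orientation: [-3.141, 0.0, 1.571]
wrist_force: [-0.3, 0.4, 0.4]
finger_gap: 0.0499
gripper_force: 0.0
```

Request:
play_rows(series="0 0 -30 0 0 0 60; 0 0 -70 0 0 0 60; 0 0 -110 0 0 0 60; 0 0 -150 0 0 0 60; 0 0 -190 0 0 0 60")

```text
clock: 11.07
ee_pos: [0.6108, -0.0131, 0.2374]
orientation: [-3.141, 0.0, 1.571]
wrist_force: [0.1, 0.1, -0.0]
finger_gap: 0.06
gripper_force: 0.0
```

Request:
play_rows(series="-14 -38 -20 0 0 0 60; -28 -76 -20 0 0 0 60; -42 -114 -20 0 0 0 60; -56 -152 -20 0 0 0 60; -56 -168 -20 0 0 0 60")

```text
clock: 11.48
ee_pos: [0.4392, -0.0715, 0.2555]
orientation: [-3.141, 0.0, 1.568]
wrist_force: [-0.1, -0.9, 0.3]
finger_gap: 0.0604
gripper_force: 0.0
```

```bash
python3 - <<'E'
from h import *
from bench import bot
d=bot.get_image("wrist");f=d["frame"];cv2.imwrite("pics/w5.png",f);s=bot.sense();print(s["clock"],s["ee_pos"],s["finger_gap"])
for g in [(.444,-.07,.141),(.448,.088,.154),(.612,-.0115,.064),(.6125,-.0115,.004)]: print(g,proj(d,g))
for c,s in blobs(d,(105,150,60),(125,255,255),800): print(c,s,ray(d,*c,.004))
E
```

```text
11.5333 [ 0.43868398 -0.07047116  0.25568429] 0.05965114993072075
(0.444, -0.07, 0.141) [320.48448034 199.90536808]
(0.448, 0.088, 0.154) [327.71079379 -28.2675626 ]
(0.612, -0.0115, 0.064) [492.0413938  119.97324804]
(0.6125, -0.0115, 0.004) [466.83484197 116.97405439]
[474.9  17.3] [ 440    0   74   42 2424] [0.60905287 0.09117202 0.004     ]
[459.8 115.9] [ 431   83   68   70 2562] [ 0.6043763  -0.01029416  0.004     ]
[454.6 216.6] [ 424  187   62   61 2904] [ 0.61137971 -0.13084965  0.004     ]
```

View pics/w5.png

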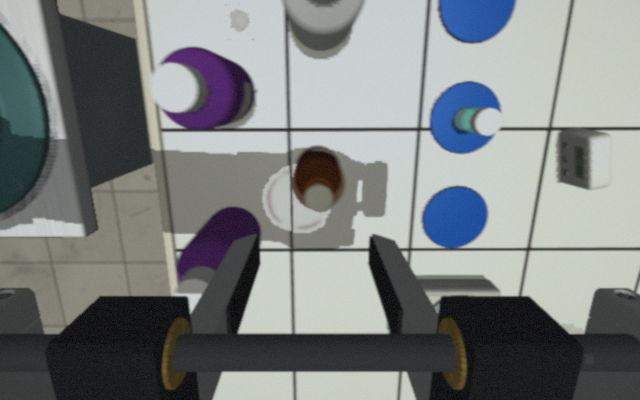

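The vial sits on the middle pad (cap at (488,121), about 3 mm off). The amber stopper is at (318,195), so the bottle is at about (0.442, -0.066).

Request:
play_rows(series="4 0 30 0 0 0 60; 4 0 65 0 0 0 60; 4 0 100 0 0 0 60; 4 0 130 0 0 0 60; 4 0 138 0 0 0 60", squeeze=40)

```text
clock: 11.95
ee_pos: [0.4412, -0.0648, 0.1139]
orientation: [-3.137, -0.0, 1.571]
wrist_force: [-0.8, 0.3, -0.9]
finger_gap: 0.06
gripper_force: 0.0
```

Request:
play_rows(series="0 0 0 0 0 0 60; 0 0 0 0 0 0 20; 0 0 0 0 0 0 20; 0 0 0 0 0 0 20; 0 0 0 0 0 0 20")

```text
clock: 12.37
ee_pos: [0.4439, -0.0651, 0.1186]
orientation: [3.14, 0.0, 1.571]
wrist_force: [0.1, -0.4, 0.9]
finger_gap: 0.0367
gripper_force: 0.0
```

Request:
play_rows(series="0 0 0 0 0 0 20; 0 0 0 0 0 0 20; 0 0 -10 0 0 0 20; 0 0 -30 0 0 0 20; 0 0 -50 0 0 0 20")

```text
clock: 12.78
ee_pos: [0.4424, -0.0651, 0.1682]
orientation: [-3.14, 0.0, 1.571]
wrist_force: [1.1, -0.5, -4.2]
finger_gap: 0.0327
gripper_force: 40.0
```

Request:
play_rows(series="20 20 -5 0 0 0 20; 48 47 -5 0 0 0 20; 76 74 -5 0 0 0 20; 104 101 -5 0 0 0 20; 132 128 -5 0 0 0 20")

```text
clock: 13.2
ee_pos: [0.5719, 0.0684, 0.1731]
orientation: [-3.141, 0.0, 1.571]
wrist_force: [0.2, -1.4, -3.1]
finger_gap: 0.0324
gripper_force: 40.0
```

Request:
play_rows(series="25 25 0 0 0 0 20; 41 40 5 0 0 0 20; 41 40 25 0 0 0 20; 41 40 45 0 0 0 20; 41 40 49 0 0 0 20")

```text
clock: 13.62
ee_pos: [0.6103, 0.1083, 0.1219]
orientation: [-3.139, 0.0, 1.572]
wrist_force: [-6.9, 2.1, 21.6]
finger_gap: 0.0323
gripper_force: 40.0
```

Request:
play_rows(series="0 0 0 0 0 0 20; 0 0 1 0 0 0 20; 0 0 1 0 0 0 20; 0 0 2 0 0 0 20; 0 0 2 0 0 0 20")

```text
clock: 14.03
ee_pos: [0.6114, 0.1078, 0.122]
orientation: [3.141, -0.0, 1.571]
wrist_force: [-1.3, 0.2, -1.6]
finger_gap: 0.0327
gripper_force: 40.0
```

Request:
play_rows(series="0 0 0 0 0 0 50; 0 0 0 0 0 0 50; 0 0 0 0 0 0 60; 0 0 -20 0 0 0 60; 0 0 -60 0 0 0 60")

```text
clock: 14.45
ee_pos: [0.609, 0.1075, 0.1782]
orientation: [-3.135, 0.002, 1.571]
wrist_force: [0.4, -0.0, 0.6]
finger_gap: 0.0593
gripper_force: 0.0
```

Request:
play_rows(series="0 0 -35 0 0 0 60; 0 0 -75 0 0 0 60; 0 -30 -95 0 0 0 60; 0 -65 -95 0 0 0 60; -10 -105 -95 0 0 0 60")

```text
clock: 14.87
ee_pos: [0.5058, 0.0993, 0.2774]
orientation: [3.139, -0.001, 1.572]
wrist_force: [-0.4, 0.1, -0.6]
finger_gap: 0.06
gripper_force: 0.0
```

Request:
play_rows(series="-8 -35 0 0 0 0 60; -8 -58 0 0 0 0 60; -8 -58 0 0 0 0 60; -8 -58 0 0 0 0 60; -8 -58 0 0 0 0 60")

```text
clock: 15.28
ee_pos: [0.4488, 0.09, 0.2768]
orientation: [3.141, -0.0, 1.571]
wrist_force: [0.4, -0.3, -0.8]
finger_gap: 0.0602
gripper_force: 0.0
```

```bash
python3 - <<'E'
from h import *
from bench import bot
d=bot.get_image("wrist");f=d["frame"];cv2.imwrite("pics/w6.png",f);s=bot.sense();print(s["clock"],s["ee_pos"],s["finger_gap"])
for g in [(.448,.088,.154),(.611,.1085,.145),(.611,.1085,.004)]: print(g,proj(d,g))
E
```

```text
15.3333 [0.44895062 0.09000165 0.27655638] 0.060003528327276706
(0.448, 0.088, 0.154) [313.35012773 201.18935859]
(0.611, 0.1085, 0.145) [506.7229643  175.03186236]
(0.611, 0.1085, 0.004) [446.19449508 151.28830253]
```

View pics/w6.png

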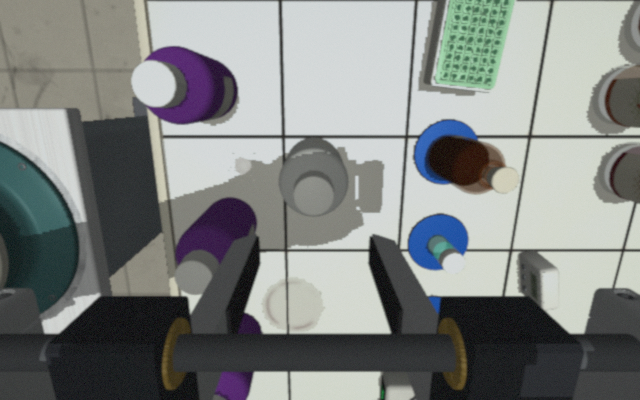

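Amber stands on the far pad, its stopper at (504,180), about 4 mm from the prediction. The rinse cap is at (314,196), so the bottle is at about (0.448, 0.092).

Request:
play_rows(series="2 0 35 0 0 0 60; 2 0 70 0 0 0 60; 2 0 105 0 0 0 60; 2 0 135 0 0 0 60; 2 0 142 0 0 0 60", squeeze=25)

```text
clock: 15.75
ee_pos: [0.4475, 0.0916, 0.1313]
orientation: [-3.138, 0.001, 1.571]
wrist_force: [-23.1, -5.6, 88.8]
finger_gap: 0.0598
gripper_force: 44.4
```

Request:
play_rows(series="0 0 0 0 0 0 60; 0 0 0 0 0 0 20; 0 0 0 0 0 0 20; 0 0 0 0 0 0 20; 0 0 0 0 0 0 20")

```text
clock: 16.17
ee_pos: [0.4486, 0.092, 0.1348]
orientation: [3.141, -0.0, 1.571]
wrist_force: [-0.5, 0.2, 0.4]
finger_gap: 0.0367
gripper_force: 0.0
```

Request:
play_rows(series="0 0 0 0 0 0 20; 0 0 0 0 0 0 20; 0 0 -10 0 0 0 20; 0 0 -30 0 0 0 20; 0 0 -60 0 0 0 20")

```text
clock: 16.58
ee_pos: [0.4468, 0.0915, 0.1941]
orientation: [-3.138, 0.001, 1.571]
wrist_force: [0.3, -0.5, -2.1]
finger_gap: 0.0344
gripper_force: 25.0
```

Request:
play_rows(series="-5 4 -25 0 0 0 20; -30 22 -35 0 0 0 20; -60 44 -35 0 0 0 20; -90 66 -35 0 0 0 20; -120 88 -35 0 0 0 20")

```text
clock: 17.0
ee_pos: [0.5369, -0.0295, 0.2306]
orientation: [3.141, -0.0, 1.571]
wrist_force: [1.2, 2.3, -2.4]
finger_gap: 0.0345
gripper_force: 25.0
```

Request:
play_rows(series="-30 22 0 0 0 0 20; -60 44 0 0 0 0 20; -90 66 0 0 0 0 20; -104 76 0 0 0 0 20; -104 76 20 0 0 0 20")

```text
clock: 17.42
ee_pos: [0.6147, -0.1367, 0.2125]
orientation: [3.137, 0.002, 1.567]
wrist_force: [0.8, 1.1, -2.5]
finger_gap: 0.0345
gripper_force: 25.0
```

Request:
play_rows(series="0 0 20 0 0 0 20; 0 0 45 0 0 0 20; 0 0 60 0 0 0 20; 0 0 66 0 0 0 20; 0 0 68 0 0 0 20")

```text
clock: 17.83
ee_pos: [0.6117, -0.1319, 0.1409]
orientation: [-3.14, -0.0, 1.571]
wrist_force: [-0.4, -0.6, -2.5]
finger_gap: 0.0347
gripper_force: 25.0
```

Request:
play_rows(series="0 0 0 0 0 0 20; 0 0 1 0 0 0 20; 0 0 1 0 0 0 20; 0 0 2 0 0 0 20; 0 0 2 0 0 0 20")

```text
clock: 18.25
ee_pos: [0.6124, -0.1321, 0.1399]
orientation: [3.141, 0.0, 1.571]
wrist_force: [-0.3, 0.1, -2.9]
finger_gap: 0.0345
gripper_force: 25.0
```

Request:
play_rows(series="0 0 1 0 0 0 20; 0 0 1 0 0 0 20; 0 0 1 0 0 0 20; 0 0 1 0 0 0 20; 0 0 1 0 0 0 20")

```text
clock: 18.67
ee_pos: [0.6124, -0.1321, 0.1388]
orientation: [3.141, 0.0, 1.571]
wrist_force: [-2.0, 1.5, 5.5]
finger_gap: 0.0349
gripper_force: 25.0
```

Contact. Release, rise and check.

Request:
play_rows(series="0 0 0 0 0 0 50; 0 0 0 0 0 0 50; 0 0 0 0 0 0 60; 0 0 -20 0 0 0 60; 0 0 -60 0 0 0 60")

```text
clock: 19.08
ee_pos: [0.61, -0.1316, 0.1949]
orientation: [-3.134, -0.001, 1.571]
wrist_force: [-0.1, 0.1, 0.2]
finger_gap: 0.0597
gripper_force: 0.0
```

Request:
play_rows(series="0 0 -35 0 0 0 60; 20 -10 -75 0 0 0 60; 50 -40 -105 0 0 0 60; 80 -75 -105 0 0 0 60; 100 -110 -105 0 0 0 60")

```text
clock: 19.5
ee_pos: [0.5141, -0.0385, 0.3043]
orientation: [3.139, 0.0, 1.571]
wrist_force: [1.0, 1.1, 0.5]
finger_gap: 0.0601
gripper_force: 0.0
```

Request:
play_rows(series="20 -30 0 0 0 0 60; 20 -30 0 0 0 0 60; 20 -30 0 0 0 0 60; 20 -30 0 0 0 0 60; 20 -30 0 0 0 0 60")

```text
clock: 19.92
ee_pos: [0.4849, -0.0206, 0.3027]
orientation: [-3.141, 0.0, 1.57]
wrist_force: [-0.5, -0.4, 0.7]
finger_gap: 0.0599
gripper_force: 0.0
```

```bash
python3 - <<'E'
from h import *
from bench import bot
a=bot.get_image("scene");b=bot.get_image("side");s=bot.sense();print(s["clock"],s["ee_pos"],s["finger_gap"])
o=np.hstack([cv2.resize(a["frame"][90:310,280:480],None,fx=2,fy=2.6),cv2.resize(b["frame"][130:305,300:450],None,fx=2.6,fy=3.27)[:572]]);cv2.imwrite("pics/w7.png",o[:572,:800])
def st(d,q,ox,oy,fx,fy): return ((q[0]-ox)*fx,(q[1]-oy)*fy)
for n,g in dict(amber=(.611,.106,.145),rinse=(.6125,-.134,.158),vial=(.612,-.014,.064),flask=(.614,-.264,.151)).items():
  print(n,np.round(st(a,proj(a,g),280,90,2,2.6),1),np.round(st(b,proj(b,g),300,130,2.6,3.27),1)+[400,0])
E
```

```text
20.0167 [ 0.4848128  -0.02061621  0.3024482 ] 0.05954752213368083
amber [111.5 135.2] [487.6  83.6]
rinse [238.9 269.1] [604.5 172.8]
vial [165.  287.2] [540.8 228.2]
flask [327.9 381.1] [688.  256.7]
```

View pics/w7.png

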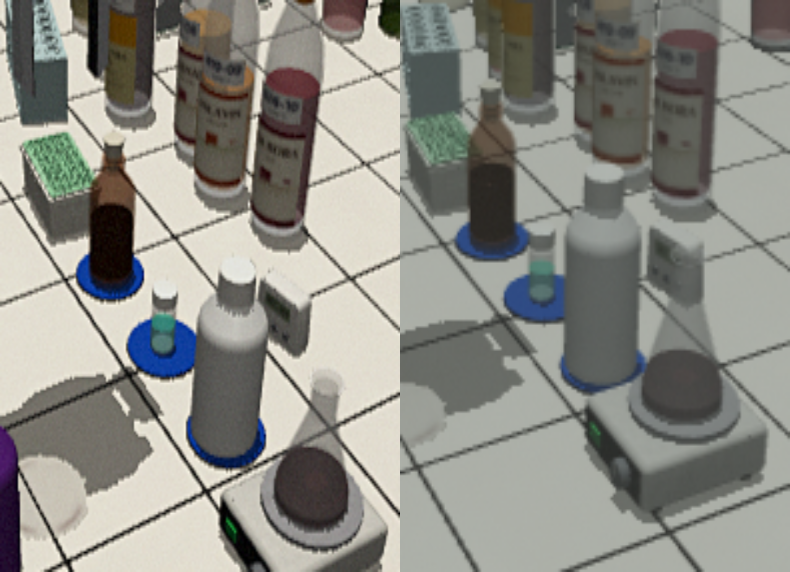

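All four items stand upright at the centre of their places, with their tops within a few pixels of prediction: amber (114,137), vial (164,287), rinse (237,268), flask (327,381). The tip box and timer haven't moved.

```bash
python3 -c "
from bench import bot
print(bot.job_done())"
```

```text
the job is handed in; nothing more can be done
None
```

I handed in the job after about 20 s of robot time, with the flask, amber bottle, rinse bottle and vial standing upright within about 5 mm of the centres of their places and the gripper clear; the fingers briefly hit the rinse bottle's shoulder at 89 N wrist force (limit 120 N), and the hand-in returned no verdict.

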